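# Line up the balance weights by size

## Task

Put the four brass balance weights back on the wooden strip in order of size, one standing upright in the middle of each cork mark, with the largest on the mark at the end next to the flat empty digital scale and the smallest at the far end. Set each one down gently, without dropping it, and do not knock any of them over.

Things in the scene. Friction and masses are not known exactly. Their poses are not given: they have to be found in the camera images.
- weight_tiny: Loose turned brass balance weight, a round body with a small round knob on top. The smallest of the four: body 16 mm across and 18 mm high, 28 mm high over the knob, about 20 g. Origin: centre of its underside, z up; stands upright on the worktop at the start, behind the strip, with pens or other small tools close to its left or right but free space towards and away from the robot.
- weight_small: Loose turned brass balance weight, a round body with a small round knob on top. The second smallest of the four: body 26 mm across and 25 mm high, 36 mm high over the knob, about 100 g. Origin: centre of its underside, z up; stands upright on the worktop at the start, behind the strip, with pens or other small tools close to its left or right but free space towards and away from the robot.
- weight_medium: Loose turned brass balance weight, a round body with a small round knob on top. The second largest of the four: body 36 mm across and 34 mm high, 50 mm high over the knob, about 200 g. Origin: centre of its underside, z up; stands upright on the worktop at the start, behind the strip, with pens or other small tools close to its left or right but free space towards and away from the robot.
- weight_large: Loose turned brass balance weight, a round body with a small round knob on top. The largest of the four: body 48 mm across and 45 mm high, 66 mm high over the knob, about 500 g. Origin: centre of its underside, z up; stands upright on the worktop at the start, behind the strip, with pens or other small tools close to its left or right but free space towards and away from the robot.
- mark_0: One of four identical round cork marks, 54 mm across, 3 mm thick, fixed on the wooden strip; they stand in one row along the strip's middle line, centres 62 mm apart. The mark names are in no particular order along the row. Origin: centre of its underside; its top, on which a weight stands, is 3 mm above (15 mm above the worktop).
- mark_1: One of four identical round cork marks, 54 mm across, 3 mm thick, fixed on the wooden strip; they stand in one row along the strip's middle line, centres 62 mm apart. The mark names are in no particular order along the row. Origin: centre of its underside; its top, on which a weight stands, is 3 mm above (15 mm above the worktop).
- mark_2: One of four identical round cork marks, 54 mm across, 3 mm thick, fixed on the wooden strip; they stand in one row along the strip's middle line, centres 62 mm apart. The mark names are in no particular order along the row. Origin: centre of its underside; its top, on which a weight stands, is 3 mm above (15 mm above the worktop).
- mark_3: One of four identical round cork marks, 54 mm across, 3 mm thick, fixed on the wooden strip; they stand in one row along the strip's middle line, centres 62 mm apart. The mark names are in no particular order along the row. Origin: centre of its underside; its top, on which a weight stands, is 3 mm above (15 mm above the worktop).
- strip: Flat wooden strip fixed on the worktop nearest the robot, 84 x 274 mm, 12 mm thick, lying roughly across in front of the robot and carrying the four cork marks. Origin: centre of its underside; its y axis runs along its length and the row of marks, x across, z up.
- bench_scale: Flat grey digital bench scale with an empty pan, 196 x 240 mm, 38 mm high, fixed on the worktop beyond one end of the strip (left or right; a smaller red cardboard box stands beyond the other end). Not the scale under the big mixing bowl at the far left of the room. Origin: centre of its underside. Its own x axis runs along its 196 mm side.
Not all that is in view belongs to the job. Leave any black or turquoise look-alike of the weight_small alone. Leave any blue or turquoise look-alike of the weight_large alone.

How it is judged:
By the outcome, as a careful person would: the job done as asked, in the order asked, and still so for the second after the job is handed in, with the robot touching nothing.
It also fails if it takes over 93 s, if anything falls off the work surface, if the arm or the gripper's body presses on something with over 40 N, if the wrist force passes 120 N, or if a joint passes its speed limit or range.

## Robot

A 6-joint arm with a two-finger parallel gripper is mounted at the origin on a cart in front of the work surface, level with it; the furniture and walls round the work are solid. World frame = base frame: x ahead of the robot, y to its left, z up, the work surface at z = 0. Lengths are in m, angles in degrees, forces in N, time in s.
With the tool pointing down it reaches from about 0.375 to 0.9 m from the base axis. Payload 3.1 kg.
Tool frame: the origin (TCP) lies on the centre line of the jaws, within the pads' length; the fingertips stand 22 mm ahead of it and the grasp point (between the pads) lies 3 mm ahead of it; z points along the fingers, y is the line along which they close (so a half turn about z gives the same grasp; the last joint's range is limited). The gripper opens to 87 mm and grips with 3 to 60 N. Pads are 19 mm wide; open, the fingers measure 117 mm over their backs; the gripper's body (75 mm by 190 mm) begins 51 mm behind the grasp point.
Start: joints at [-80.472, 30.224, 82.088, -0, 67.689, -10.227], TCP at [0.211, -0.588, 0.245] pointing down, gripper open.
Joint ranges: [-176.69, 176.69], [-43.24, 126.21], [12.49, 139.97], [-82, 262], [0, 151.66], [-163.58, 163.58]. Speed limits (degrees/s): [159.86, 159.86, 180, 180, 180, 180].

## Interface

Orientations are given as a 3x3 rotation matrix whose columns are the frame's x, y, z axes.
In Python, from rig import * gives the robot as it stands.
- The arm moves only by the shell command python3 -m jog 'ROWS'. ROWS is text: rows parted by semicolons, each of 7 numbers parted by spaces: the shift along the tool's x, y, z in mm, then the turn, a rotation vector about the tool's x, y, z in rad, then the finger opening in mm, from 0 to 87. In form: tx ty tz ax ay az fingers; .... A call has 1 to 12 rows; each row shifts and turns the commanded pose from where the row before left it, along the tool's axes as they then stand; what a row does not reach is not made up. A row lasts 1/8 s, in which the tool goes at most 62.5 mm and 10.7 degrees, less where a joint would pass 70% of its speed; a pose out of reach is approached as far as the arm can. A call with a gripper value outside its range is refused whole. The fingers move at their own pace and stop on an object; the grip force is fixed at half the most. Time passes only in rows, so rows that do not move let the fingers close. It gives the time, the measured TCP pose, the force, the opening and the grip force at its end, in the units of the state.
- read_state(): the state, without advancing time (a new reading comes with each control period).
- capture(name): name is "side" or "top" or "wrist"; returns a dict with "color" (400x640x3 uint8, red, green, blue), "camera_matrix" (3x3 intrinsics, pixels), "R" (3x3) and "t" (3): a world point X has camera coordinates R X + t. Camera axes: x right, y down, z forward; pixel columns grow to the right and rows downward; lengths in m; the calibration is good to about 2 mm. A picture is of the moment at which its call begins. There is no depth.
- hand_in(): hands the job in; it is judged then, once.
Trained networks look in the newest picture that a camera, given by its name, has taken for a name from the list of things; names that differ only in an ending like _2 or _b are one class to them, and where a whole thing is asked for, a point or a joint stands for the part that bears it (a point fixed in the world has none). Each returns a list of dicts, best first, with "conf" (0 to 1); they miss things now and then, are a little off and sometimes report something else, mostly with a low value. They report only what shows in the picture. A call takes as long as a camera call. They do not tell look-alikes from the thing itself.
- find_in(camera, target): "at" ([x, y, z] in m, in world coordinates, good to about 4 mm: the middle of the surface that is visible of it).
- trace(camera, target): "pixels" (400x640 bool, what is visible of it).
- place_of(camera, target): "at" ([x, y, z] in m, in world coordinates, good to about 4 mm: a listed point, or the origin of a listed thing).
The state is a dict: "time_s": time; "joint_positions": joint angles; "qvel": joint speeds; "tau": joint torques, N m; "position": TCP position; "tcp_rot": TCP orientation; "force": force on the tool from outside, world axes, zero at the start; "moment": the same for the moment, N m; "opening": opening from 0.0 (shut) to 1.0 (fully open); "grasp_force": force on a finger pad.
Only numpy, scipy, OpenCV 4.12 (cv2) and the standard library are available. Lean on these libraries where they do the work, as an engineer would, in place of code of your own. Each camera call takes 0.05 s, during which the arm holds its last target. There are 200 camera calls.

## Working session

There is one attempt and no reset: what is moved stays moved. The work goes in short steps, Python scripts to look and compute and a shell command to move; the robot and the scene stay as the last step left them, time stands still between calls to the robot, and variables do not carry over. Pictures are saved under pics/ and viewed, at most 14 in all, crops included, and the job is handed in when it is done.

```bash
mkdir -p pics; python3 - <<'E'
from rig import *
import cv2
for n in("top","side"):
    c=capture(n); cv2.imwrite(f"pics/{n}0.png",c["color"][:,:,::-1])
    print(n,c["camera_matrix"].tolist(),c["R"].round(4).tolist(),c["t"].round(4).tolist())
    for w in "weight_tiny weight_small weight_medium weight_large mark_0 strip bench_scale".split():
        for d in place_of(n,w): print(w,[round(float(v),4) for v in d["at"]],round(d["conf"],2))
s=read_state();print(s["tcp_rot"],s["position"],s["time_s"])
E
```

```text
top [[464.56366995059943, 0.0, 311.09320839446286], [0.0, 464.56366995059943, 197.1619564398943], [0.0, 0.0, 1.0]] [[0.0004, -1.0, 0.0017], [-0.9893, -0.0007, -0.1458], [0.1458, -0.0017, -0.9893]] [-0.0017, 0.5371, 1.109]
weight_tiny [0.6135, 0.0243, 0.0016] 0.4
weight_small [0.6038, 0.3013, -0.0039] 0.56
weight_small [0.5545, 0.3524, -0.0062] 0.55
weight_small [0.6137, 0.3669, -0.0004] 0.47
weight_medium [0.6248, -0.143, -0.0029] 0.45
weight_large [0.4452, -0.1688, 0.0053] 0.77
weight_large [0.5323, -0.1703, 0.0011] 0.61
weight_large [0.604, 0.134, -0.0051] 0.59
mark_0 [0.4565, 0.1191, 0.0123] 0.89
mark_0 [0.4372, -0.0682, 0.0094] 0.86
mark_0 [0.4575, 0.0564, 0.0139] 0.61
mark_0 [0.4412, -0.0038, 0.0104] 0.57
mark_0 [0.6047, 0.2994, -0.0005] 0.54
strip [0.6276, -0.1394, -0.0029] 0.65
strip [0.4475, 0.0266, 0.0028] 0.59
bench_scale [0.4023, 0.3517, 0.0004] 0.78
side [[427.56730906228273, 0.0, 322.07041938969803], [0.0, 427.56730906228273, 193.291553464793], [0.0, 0.0, 1.0]] [[-0.9999, 0.0032, 0.0116], [-0.0086, 0.4792, -0.8777], [-0.0083, -0.8777, -0.4792]] [0.5345, 0.0385, 1.0743]
weight_tiny [0.6123, 0.0214, 0.0003] 0.37
weight_small [0.5556, 0.3549, 0.0011] 0.67
weight_small [0.6011, 0.3019, -0.0007] 0.6
weight_small [0.6169, 0.363, 0.0039] 0.5
weight_large [0.5359, -0.1664, 0.0024] 0.92
weight_large [0.4462, -0.171, -0.0012] 0.79
weight_large [0.6008, 0.1331, -0.0] 0.73
weight_large [0.5968, 0.3026, -0.003] 0.21
mark_0 [0.4423, 0.0033, 0.0101] 0.77
mark_0 [0.4511, 0.0585, 0.0114] 0.61
mark_0 [0.4344, -0.0635, 0.011] 0.6
mark_0 [0.4593, 0.1195, 0.015] 0.53
strip [0.4526, 0.0281, -0.0004] 0.7
bench_scale [0.4071, 0.346, 0.0037] 0.61
[[ 9.41133786e-01  3.38034312e-01  2.83064092e-05]
 [ 3.38034313e-01 -9.41133784e-01 -6.71997763e-05]
 [ 3.92428786e-06  7.28125175e-05 -9.99999997e-01]] [ 0.21129552 -0.58818332  0.24458541] 0.8
```

View pictures.

```bash
python3 - <<'E'
import cv2
i=cv2.imread("pics/top0.png"); cv2.imwrite("pics/top0c.png",cv2.resize(i[140:400,130:450],None,fx=2.3,fy=2.3,interpolation=cv2.INTER_CUBIC))
i=cv2.imread("pics/side0.png"); cv2.imwrite("pics/side0c.png",cv2.resize(i[60:360,150:470],None,fx=2,fy=2,interpolation=cv2.INTER_CUBIC))
E
```

```text
(no output)
```

View pics/top0.png

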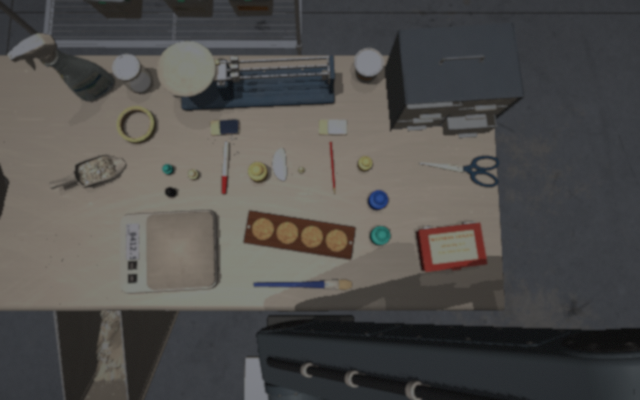

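View pics/top0c.png

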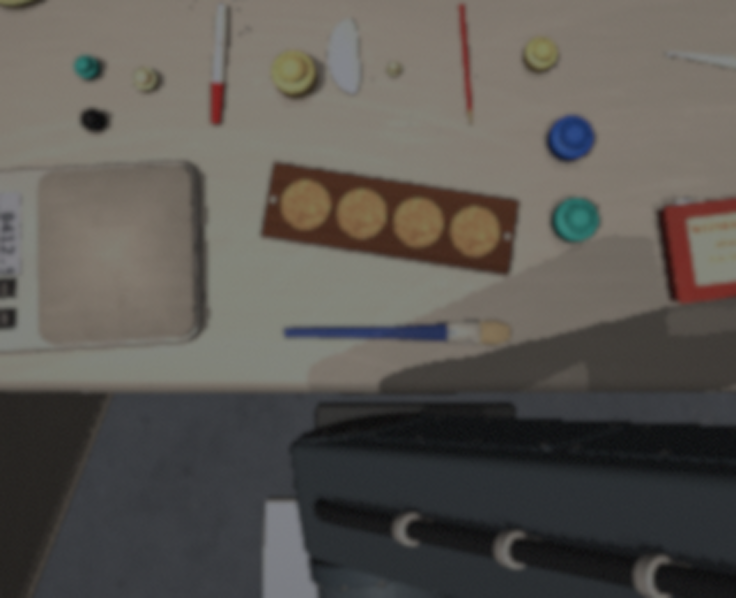

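View pics/side0c.png

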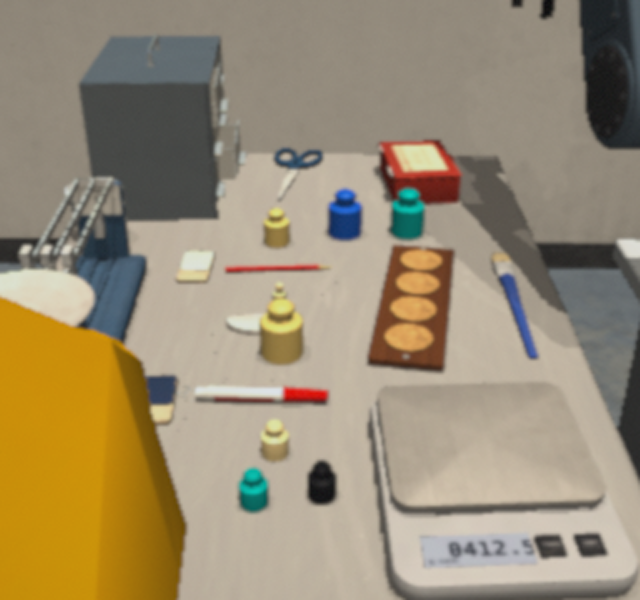

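The brass weights in the top picture are small (194,174), large (259,172), tiny (301,170) and medium (365,162). The look-alikes to leave are turquoise (168,169) and (381,236), black (171,192) and blue (378,200). The enlarged crops confirm that the four brass-yellow ones are the ones meant. The scale is on the left (+y), so the largest goes on the leftmost mark at (263,229).

```bash
cat > h.py <<'E'
from rig import *
import cv2,numpy as np
from scipy.optimize import least_squares
D={"tiny":(.008,.018,.028),"small":(.013,.025,.036),"medium":(.018,.034,.050),"large":(.024,.045,.066)}
A=np.linspace(0,2*np.pi,40)
def proj(c,X): 
    p=(c["R"]@X.T).T+c["t"]; p=(c["camera_matrix"]@p.T).T; return p[:,:2]/p[:,2:]
def ring(x,y,z,r): return np.c_[x+r*np.cos(A),y+r*np.sin(A),0*A+z]
def cen(c,X):
    m=cv2.moments(cv2.convexHull(proj(c,X).astype(np.float32))); return np.array([m["m10"],m["m01"]])/m["m00"]
def model(n,x,y,z0):
    if n=="mark": return ring(x,y,z0,.027)
    r,b,h=D[n]; return np.r_[ring(x,y,z0,r),ring(x,y,z0+b,r),ring(x,y,z0+h,r*.45)]
def locate(c,mask,n,guess,z0):
    k,l,s,ce=cv2.connectedComponentsWithStats(mask.astype(np.uint8)); g=cen(c,model(n,*guess,z0))
    if k<2:return None
    i=1+np.argmin(np.linalg.norm(ce[1:]-g,axis=1))
    if np.linalg.norm(ce[i]-g)>14: return None
    q=ce[i]
    if n!="mark":q=cen_mask(l==i)
    r=least_squares(lambda v:cen(c,model(n,*v,z0))-q,guess,x_scale=.01)
    return r.x.round(4),int(s[i,4])
def cen_mask(m):
    p=np.argwhere(m)[:,::-1].astype(np.float32); M=cv2.moments(cv2.convexHull(p)); return np.array([M["m10"],M["m01"]])/M["m00"]
E
python3 - <<'E'
from h import *
G={"small":(.602,.302),"large":(.602,.1335),"tiny":(.613,.023),"medium":(.625,-.143)}
for n in("top","side"):
    c=capture(n)
    hsv=cv2.cvtColor(c["color"],cv2.COLOR_RGB2HSV)
    for w,g in G.items():
        for j,d in enumerate(trace(n,"weight_"+w)):
            r=locate(c,d["pixels"],w,g,0.)
            if r: print(n,w,r,round(d["conf"],2))
    for d in trace(n,"mark_0"):
        for g in [(.458,.119),(.454,.0575),(.442,0),(.4358,-.066)]:
            r=locate(c,d["pixels"],"mark",g,.015)
            if r: print(n,"mark",r)
E
```

```text
top large (array([0.6008, 0.133 ]), 316) 0.66
top medium (array([ 0.6263, -0.1383]), 184) 0.51
top mark (array([ 0.4326, -0.0638]), 349)
top mark (array([0.4508, 0.0583]), 353)
top mark (array([ 0.4413, -0.0037]), 365)
top mark (array([0.4606, 0.1188]), 332)
side small (array([0.6005, 0.2976]), 238) 0.59
side large (array([0.605 , 0.1302]), 593) 0.9
side medium (array([ 0.6283, -0.142 ]), 209) 0.54
side mark (array([0.4534, 0.0596]), 227)
side mark (array([0.4534, 0.0596]), 227)
side mark (array([0.4534, 0.0596]), 227)
side mark (array([0.4617, 0.1199]), 261)
side mark (array([ 0.445 , -0.0045]), 203)
side mark (array([ 0.445 , -0.0045]), 203)
side mark (array([ 0.445 , -0.0045]), 203)
side mark (array([ 0.4347, -0.0629]), 188)
side mark (array([ 0.4347, -0.0629]), 188)
```

```bash
python3 -m jog '0 0 0 0 0 -0.18 87;40 0 0 0 0 -0.18 87;60 0 0 0 0 -0.18 87;60 0 0 0 0 -0.18 87;60 0 0 0 0 -0.18 87;60 0 0 0 0 -0.18 87;60 0 0 0 0 -0.146 87'
```

```text
time_s: 2.28
position: [0.3877, -0.3126, 0.2447]
tcp_rot: [[-0.005, 1.0, 0.001], [1.0, 0.005, -0.001], [-0.001, 0.001, -1.0]]
force: [1.3, 0.7, 0.5]
opening: 0.998
grasp_force: 0.0
```

```bash
python3 -m jog '55 27 0 0 0 0 87;55 27 0 0 0 0 87;56 27 0 0 0 0 87;56 27 0 0 0 0 87;56 27 0 0 0 0 87;56 27 0 0 0 0 87;56 27 0 0 0 0 87;55 26 0 0 0 0 87;0 0 0 0 0 0 87;0 0 0 0 0 0 87'; python3 - <<'E'
from h import *
c=capture("wrist"); cv2.imwrite("pics/w1.png",c["color"][:,:,::-1])
print((-c["R"].T@c["t"]).round(3),c["R"].round(2).tolist())
for w,g in {"large":(.602,.1325),"tiny":(.613,.023)}.items():
  print(w,proj(c,np.array([[*g,0]])))
  for d in trace("wrist","weight_"+w):
    r=locate(c,d["pixels"],w,g,0.); print(w,r,d["conf"])
for d in trace("wrist","mark_0"):
        for g in [(.4614,.1197),(.4521,.0584),(.4429,-.003),(.4336,-.064)]:
            r=locate(c,d["pixels"],"mark",g,.015)
            if r: print("mark",r)
E
```

```text
time_s: 3.52
position: [0.601, 0.1307, 0.2442]
tcp_rot: [[-0.001, 1.0, -0.001], [1.0, 0.001, -0.001], [-0.001, -0.001, -1.0]]
force: [-0.4, 0.4, 0.2]
opening: 1.003
grasp_force: 0.0
[0.601 0.203 0.384] [[1.0, 0.0, -0.0], [0.0, -0.96, 0.26], [-0.0, -0.26, -0.96]]
large [[320.94388583 172.14184646]]
large (array([0.6031, 0.1331]), 1347) 0.81
large None 0.18
tiny [[328.40329793 247.38143384]]
tiny (array([0.6127, 0.0273]), 108) 0.54
mark (array([0.4614, 0.1193]), 1304)
mark (array([0.4508, 0.0601]), 1060)
```

View pics/w1.png

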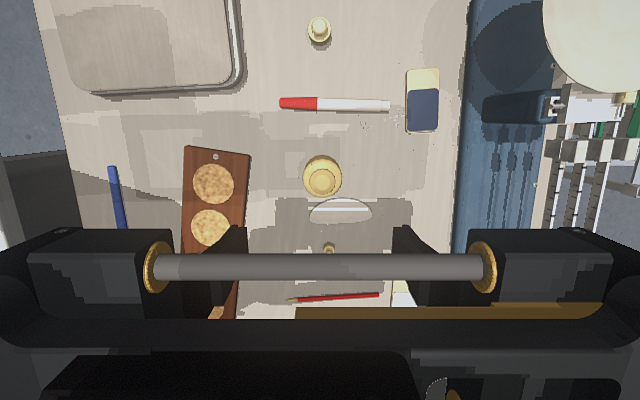

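```bash
python3 -m jog '2 2 40 0 0 0 87;0 0 50 0 0 0 87;0 0 45 0 0 0 87;0 0 35 0 0 0 87;0 0 25 0 0 0 87;0 0 14 0 0 0 87;0 0 5 0 0 0 87;0 0 0 0 0 0 87;0 0 0 0 0 0 45;0 0 0 0 0 0 45;0 0 0 0 0 0 45;0 0 0 0 0 0 45'
```

```text
time_s: 5.22
position: [0.6037, 0.1329, 0.0308]
tcp_rot: [[-0.0, 1.0, 0.0], [1.0, 0.0, 0.0], [0.0, 0.0, -1.0]]
force: [0.3, -0.6, -0.6]
opening: 0.633
grasp_force: 0.0
```

```bash
python3 -m jog '0 0 0 0 0 0 40;0 0 0 0 0 0 40;0 0 0 0 0 0 40;0 0 0 0 0 0 40;0 0 -4 0 0 0 40;0 0 -10 0 0 0 40;0 0 -20 0 0 0 40;0 0 -20 0 0 0 40;0 0 0 0 0 0 40'
```

```text
time_s: 6.35
position: [0.6055, 0.133, 0.0873]
tcp_rot: [[-0.0, 1.0, 0.006], [1.0, 0.0, 0.0], [0.0, 0.006, -1.0]]
force: [0.6, 0.2, -5.3]
opening: 0.536
grasp_force: 30.0
```

```bash
python3 -m jog '0 -10 0 0 0 0 40;-2 -22 0 0 0 0 40;-3 -30 0 0 0 0 40;-3 -30 0 0 0 0 40;-3 -26 0 0 0 0 40;-2 -18 0 0 0 0 40;0 -8 0 0 0 0 40;0 0 0 0 0 0 40;0 0 0 0 0 0 40'; cat > held.py <<'E'
from h import *
import sys
w,zg=sys.argv[1],float(sys.argv[2]); s=read_state();p=s["position"]; z=p[2]-zg
print(p.round(4),"z0",round(z,4))
for n in("wrist","side","top"):
    c=capture(n)
    for d in trace(n,"weight_"+w):
        r=locate(c,d["pixels"],w,p[:2],z)
        if r: print(n,r,round(d["conf"],2))
E
python3 held.py large 0.0308
```

```text
time_s: 7.48
position: [0.461, 0.1199, 0.0846]
tcp_rot: [[0.0, 1.0, 0.002], [1.0, -0.0, 0.0], [0.0, 0.002, -1.0]]
force: [0.2, 0.2, -4.3]
opening: 0.539
grasp_force: 30.0
[0.461  0.1199 0.0846] z0 0.0538
side (array([0.4609, 0.1174]), 597) 0.69
```

```bash
python3 -m jog '0 0 10 0 0 0 40;0 0 12 0 0 0 40;0 0 8 0 0 0 40;0 0 3 0 0 0 40;0 0 1 0 0 0 40;0 0 1 0 0 0 40;0 0 0 0 0 0 40;0 0 0 0 0 0 40'
```

```text
time_s: 8.78
position: [0.4598, 0.1199, 0.0498]
tcp_rot: [[-0.0, 1.0, 0.0], [1.0, 0.0, 0.0], [0.0, 0.0, -1.0]]
force: [-0.1, -0.3, -5.3]
opening: 0.536
grasp_force: 30.0
```

```bash
python3 -m jog '0 1 1 0 0 0 40;0 0 1 0 0 0 40;0 0 1 0 0 0 40;0 0 0 0 0 0 40;0 0 0 0 0 0 40'
```

```text
time_s: 9.4
position: [0.4606, 0.1198, 0.0465]
tcp_rot: [[-0.0, 1.0, -0.0], [1.0, 0.0, -0.0], [-0.0, -0.0, -1.0]]
force: [0.2, -0.3, -5.1]
opening: 0.541
grasp_force: 30.0
```

```bash
python3 -m jog '0 0 0.5 0 0 0 40;0 0 0 0 0 0 40;0 0 0.5 0 0 0 40;0 0 0 0 0 0 40;0 0 0 0 0 0 40'
```

```text
time_s: 10.02
position: [0.4607, 0.1198, 0.0456]
tcp_rot: [[0.0, 1.0, 0.0], [1.0, -0.0, 0.0], [0.0, 0.0, -1.0]]
force: [-0.1, -0.0, -3.1]
opening: 0.544
grasp_force: 30.0
```

```bash
python3 -m jog '0 0 0.5 0 0 0 40;0 0 0 0 0 0 40;0 0 0 0 0 0 50;0 0 0 0 0 0 56;0 0 0 0 0 0 64;0 0 0 0 0 0 72;0 0 0 0 0 0 72;0 0 -20 0 0 0 72;0 0 -40 0 0 0 80;0 0 -50 0 0 0 87;0 0 -50 0 0 0 87;0 0 0 0 0 0 87'; python3 - <<'E'
from h import *
for n in("wrist","side","top"):
    c=capture(n)
    for d in trace(n,"weight_large"):
        r=locate(c,d["pixels"],"large",(.461,.12),.015)
        if r: print(n,r,round(d["conf"],2))
E
```

```text
time_s: 11.52
position: [0.4631, 0.12, 0.2086]
tcp_rot: [[-0.0, 1.0, 0.009], [1.0, 0.0, 0.0], [0.0, 0.009, -1.0]]
force: [0.5, 0.4, -0.6]
opening: 0.994
grasp_force: 0.0
wrist (array([0.4597, 0.1201]), 1787) 0.58
side (array([0.4604, 0.1154]), 574) 0.6
```

```bash
python3 -m jog '-30 18 0 0 0 0 87;-45 28 0 0 0 0 87;-50 32 0 0 0 0 87;-50 32 0 0 0 0 87;-45 28 0 0 0 0 87;-30 18 0 0 0 0 87;-11 7 0 0 0 0 87;0 0 0 0 0 0 87;0 0 0 0 0 0 87'; cat > look.py <<'E'
from h import *
import sys
w=sys.argv[1];g=eval(sys.argv[2]);z=float(sys.argv[3]); print(read_state()["position"].round(4))
for n in sys.argv[4].split(","):
    c=capture(n); cv2.imwrite(f"pics/{w}_{n}_{int(z*1e3)}.png",c["color"][:,:,::-1])
    for d in trace(n,"weight_"+w):
        r=locate(c,d["pixels"],w,g,z)
        if r: print(n,r,round(d["conf"],2))
E
python3 look.py medium .6265,-.141 0 wrist,top
```

```text
time_s: 12.95
position: [0.6225, -0.1394, 0.2045]
tcp_rot: [[-0.001, 1.0, -0.002], [1.0, 0.001, 0.001], [0.001, -0.002, -1.0]]
force: [-0.6, 1.5, 0.3]
opening: 0.996
grasp_force: 0.0
[ 0.6225 -0.1394  0.2045]
wrist (array([ 0.6267, -0.1367]), 855) 0.6
```

```bash
python3 -m jog '2 4 20 0 0 0 70;0 0 45 0 0 0 70;0 0 40 0 0 0 70;0 0 30 0 0 0 70;0 0 22 0 0 0 70;0 0 13 0 0 0 70;0 0 5 0 0 0 70;0 0 0 0 0 0 60;0 0 0 0 0 0 50;0 0 0 0 0 0 40;0 0 0 0 0 0 28;0 0 0 0 0 0 28'; python3 -m jog '0 0 0 0 0 0 28;0 0 0 0 0 0 28;0 0 0 0 0 0 28;0 0 0 0 0 0 28'
```

```text
time_s: 14.65
position: [0.6278, -0.1392, 0.0306]
tcp_rot: [[-0.0, 1.0, 0.0], [1.0, 0.0, -0.0], [-0.0, 0.0, -1.0]]
force: [-0.7, 0.2, 2.0]
opening: 0.4
grasp_force: 30.0
time_s: 15.15
position: [0.6278, -0.1392, 0.0306]
tcp_rot: [[-0.0, 1.0, 0.0], [1.0, 0.0, -0.0], [-0.0, 0.0, -1.0]]
force: [-1.7, 0.8, 5.9]
opening: 0.401
grasp_force: 30.0
```

```bash
python3 -m jog '0 0 -4 0 0 0 28;0 0 -16 0 0 0 28;0 0 -25 0 0 0 28;0 0 -25 0 0 0 28;10 -8 -4 0 0 0 28;28 -24 0 0 0 0 28;40 -36 0 0 0 0 28;44 -40 0 0 0 0 28;40 -36 0 0 0 0 28;24 -22 0 0 0 0 28;10 -10 0 0 0 0 28;0 0 0 0 0 0 28'; python3 -m jog '0 0 0 0 0 0 28;0 0 0 0 0 0 28'; python3 held.py medium 0.0306
```

```text
time_s: 16.65
position: [0.4512, 0.0573, 0.104]
tcp_rot: [[-0.001, 1.0, -0.0], [1.0, 0.001, -0.0], [-0.0, -0.0, -1.0]]
force: [0.6, -1.0, -1.3]
opening: 0.4
grasp_force: 30.0
time_s: 16.9
position: [0.453, 0.0559, 0.104]
tcp_rot: [[0.001, 1.0, 0.002], [1.0, -0.001, -0.0], [-0.0, 0.002, -1.0]]
force: [0.6, 1.0, -1.8]
opening: 0.4
grasp_force: 30.0
[0.453  0.0559 0.104 ] z0 0.0734
```

```bash
python3 -m jog '1.5 -1 8 0 0 0 28;0 0 16 0 0 0 28;0 0 16 0 0 0 28;0 0 10 0 0 0 28;0 0 4 0 0 0 28;0 0 1 0 0 0 28;0 0 0 0 0 0 28;0 0 0 0 0 0 28'
```

```text
time_s: 18.2
position: [0.4509, 0.0583, 0.0494]
tcp_rot: [[-0.0, 1.0, 0.001], [1.0, 0.0, -0.0], [-0.0, 0.001, -1.0]]
force: [0.3, -0.3, -1.8]
opening: 0.399
grasp_force: 30.0
```

```bash
python3 -m jog '-1 1 1 0 0 0 28;0 0 1 0 0 0 28;0 0 0.5 0 0 0 28;0 0 0 0 0 0 28;0 0 0.5 0 0 0 28;0 0 0 0 0 0 28;0 0 0 0 0 0 28'
```

```text
time_s: 19.08
position: [0.4516, 0.0574, 0.046]
tcp_rot: [[-0.0, 1.0, -0.0], [1.0, 0.0, 0.0], [0.0, -0.0, -1.0]]
force: [0.3, -0.1, -1.7]
opening: 0.4
grasp_force: 30.0
```

```bash
python3 -m jog '0 0 0.5 0 0 0 28;0 0 0 0 0 0 28;0 0 0.5 0 0 0 28;0 0 0 0 0 0 28;0 0 0 0 0 0 28'
```

```text
time_s: 19.7
position: [0.4517, 0.0573, 0.0455]
tcp_rot: [[-0.0, 1.0, 0.0], [1.0, 0.0, -0.0], [-0.0, 0.0, -1.0]]
force: [-0.7, 0.4, 6.2]
opening: 0.404
grasp_force: 30.0
```

Contact (force is now positive). I'll open, lift, and move on to tiny or small depending on the check.

```bash
python3 -m jog '0 0 -0.3 0 0 0 28;0 0 0 0 0 0 40;0 0 0 0 0 0 46;0 0 0 0 0 0 54;0 0 0 0 0 0 62;0 0 0 0 0 0 62;0 0 -20 0 0 0 62;0 0 -40 0 0 0 70;0 0 -50 0 0 0 70;0 0 -50 0 0 0 70;0 0 0 0 0 0 70'; python3 look.py medium .4517,.0573 .015 wrist,top,side
```

```text
time_s: 21.08
position: [0.454, 0.0572, 0.2088]
tcp_rot: [[-0.0, 1.0, 0.009], [1.0, 0.0, -0.001], [-0.001, 0.009, -1.0]]
force: [0.6, 0.1, -1.7]
opening: 0.805
grasp_force: 0.0
[0.454  0.0572 0.2088]
wrist (array([0.4512, 0.0593]), 984) 0.88
```

```bash
python3 -m jog '28 17 0 0 0 0 70;42 25 0 0 0 0 70;48 29 0 0 0 0 70;48 29 0 0 0 0 70;42 25 0 0 0 0 70;27 16 0 0 0 0 70;8 5 0 0 0 0 70;0 0 0 0 0 0 70;0 0 0 0 0 0 70'; python3 look.py small .6015,.300 0 wrist,top
```

```text
time_s: 22.5
position: [0.5967, 0.299, 0.2048]
tcp_rot: [[0.001, 1.0, -0.002], [1.0, -0.001, -0.001], [-0.001, -0.002, -1.0]]
force: [0.1, -1.4, -0.9]
opening: 0.803
grasp_force: 0.0
[0.5967 0.299  0.2048]
```

```bash
python3 - <<'E'
from h import *
c=capture("wrist");print(proj(c,np.array([[.6015,.3,.0],[.6015,.3,.036]])))
for d in place_of("wrist","weight_small"):print(d)
E
```

```text
[[323.42568665 178.96578862]
 [323.8446195  185.64141161]]
{'at': [0.6112, 0.3635, 0.0029], 'conf': 0.86}
{'at': [0.6032, 0.2979, -0.0062], 'conf': 0.71}
{'at': [0.5539, 0.3561, -0.0015], 'conf': 0.65}
```

View pics/small_wrist_0.png

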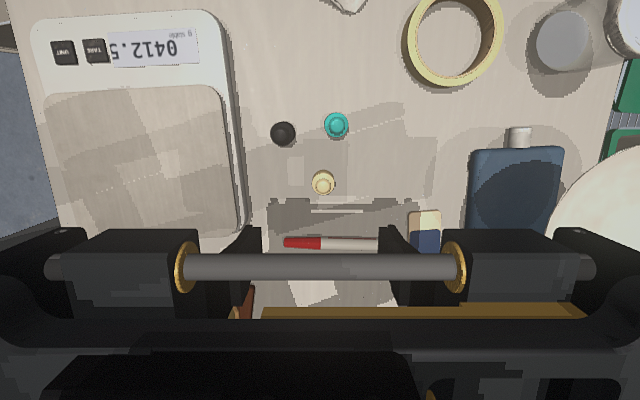

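The brass small weight is at (323,182), with the black (283,133) and turquoise (337,125) look-alikes clear of it.

```bash
python3 -m jog '0.5 4 20 0 0 0 70;0 0 45 0 0 0 70;0 0 42 0 0 0 70;0 0 30 0 0 0 70;0 0 22 0 0 0 70;0 0 13 0 0 0 60;0 0 5 0 0 0 50;0 0 0 0 0 0 40;0 0 0 0 0 0 30;0 0 0 0 0 0 18;0 0 0 0 0 0 18;0 0 0 0 0 0 18'; python3 -m jog '0 0 0 0 0 0 18;0 0 0 0 0 0 18;0 0 0 0 0 0 18'
```

```text
time_s: 24.3
position: [0.6018, 0.301, 0.0292]
tcp_rot: [[-0.0, 1.0, 0.001], [1.0, 0.0, 0.0], [0.0, 0.001, -1.0]]
force: [-1.5, -0.6, 5.2]
opening: 0.276
grasp_force: 30.0
time_s: 24.68
position: [0.6019, 0.301, 0.0292]
tcp_rot: [[-0.0, 1.0, 0.001], [1.0, 0.0, 0.0], [0.0, 0.001, -1.0]]
force: [-1.1, 0.1, 6.2]
opening: 0.274
grasp_force: 30.0
```

```bash
python3 -m jog '0 0 -4 0 0 0 18;0 0 -20 0 0 0 18;0 0 -40 0 0 0 18;0 0 -40 0 0 0 18;-15 -8 -12 0 0 0 18;-40 -20 0 0 0 0 18;-50 -26 0 0 0 0 18;-55 -29 0 0 0 0 18;-55 -29 0 0 0 0 18;-45 -24 0 0 0 0 18;-30 -16 0 0 0 0 18;-13 -6 0 0 0 0 18'; python3 -m jog '0 0 0 0 0 0 18;0 0 0 0 0 0 18;0 0 0 0 0 0 18'; python3 held.py small 0.0292
```

```text
time_s: 26.18
position: [0.4412, -0.0035, 0.1441]
tcp_rot: [[0.003, 1.0, -0.003], [1.0, -0.003, 0.001], [0.001, -0.003, -1.0]]
force: [-0.0, 0.6, -2.0]
opening: 0.281
grasp_force: 30.0
time_s: 26.55
position: [0.4441, -0.0013, 0.1443]
tcp_rot: [[-0.002, 1.0, 0.0], [1.0, 0.002, 0.0], [0.0, 0.0, -1.0]]
force: [-0.3, 0.6, -0.4]
opening: 0.275
grasp_force: 30.0
[ 0.4441 -0.0013  0.1443] z0 0.1151
wrist (array([0.4433, 0.0042]), 1085) 0.78
side (array([ 0.4426, -0.0066]), 137) 0.45
```

```bash
python3 -m jog '-1 -1 15 0 0 0 18;0 0 25 0 0 0 18;0 0 25 0 0 0 18;0 0 18 0 0 0 18;0 0 9 0 0 0 18;0 0 3 0 0 0 18;0 0 1 0 0 0 18;0 0 0 0 0 0 18;0 0 0 0 0 0 18'
```

```text
time_s: 27.98
position: [0.4429, -0.0032, 0.0488]
tcp_rot: [[-0.0, 1.0, 0.001], [1.0, 0.0, -0.0], [-0.0, 0.001, -1.0]]
force: [-0.3, -0.4, -0.4]
opening: 0.276
grasp_force: 30.0
```

```bash
python3 held.py small 0.0292; python3 -m jog '0 0 1 0 0 0 18;0 0 1 0 0 0 18;0 0 1 0 0 0 18;0 0 0.5 0 0 0 18;0 0 0 0 0 0 18;0 0 0.5 0 0 0 18;0 0 0 0 0 0 18;0 0 0 0 0 0 18'
```

```text
[ 0.4429 -0.0032  0.0488] z0 0.0196
wrist (array([0.4421, 0.0024]), 1125) 0.64
side (array([ 0.4405, -0.0185]), 78) 0.54
time_s: 29.28
position: [0.4426, -0.0032, 0.0444]
tcp_rot: [[0.0, 1.0, -0.0], [1.0, -0.0, 0.0], [0.0, -0.0, -1.0]]
force: [0.7, 0.3, -1.5]
opening: 0.28
grasp_force: 30.0
```

```bash
python3 -m jog '0 0 0.5 0 0 0 18;0 0 0 0 0 0 18;0 0 0.5 0 0 0 18;0 0 0 0 0 0 18;0 0 0 0 0 0 18'
```

```text
time_s: 29.9
position: [0.4427, -0.0032, 0.0441]
tcp_rot: [[-0.0, 1.0, 0.001], [1.0, 0.0, -0.0], [-0.0, 0.001, -1.0]]
force: [-1.4, 0.2, 9.2]
opening: 0.277
grasp_force: 30.1
```

```bash
python3 -m jog '0 0 -0.4 0 0 0 18;0 0 0 0 0 0 30;0 0 0 0 0 0 38;0 0 0 0 0 0 46;0 0 0 0 0 0 56;0 0 0 0 0 0 56;0 0 -20 0 0 0 56;0 0 -40 0 0 0 60;0 0 -50 0 0 0 60;0 0 -50 0 0 0 60;0 0 0 0 0 0 60'; python3 look.py small .443,-.003 .015 wrist,top,side
```

```text
time_s: 31.28
position: [0.445, -0.0037, 0.2071]
tcp_rot: [[-0.0, 1.0, 0.009], [1.0, 0.0, -0.002], [-0.002, 0.009, -1.0]]
force: [-0.0, 0.2, -0.1]
opening: 0.691
grasp_force: 0.0
[ 0.445  -0.0037  0.2071]
wrist (array([ 0.442 , -0.0049]), 488) 0.7
side (array([ 0.4395, -0.0222]), 68) 0.61
```

View pics/small_wrist_15.png

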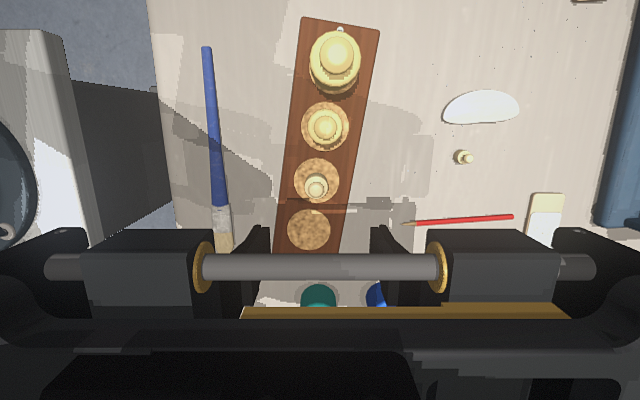

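```bash
python3 - <<'E'
from h import *
c=capture("wrist")
im=cv2.resize(c["color"][:,:,::-1],None,fx=4,fy=4,interpolation=cv2.INTER_CUBIC)
for g in [(.4521,.0584),(.4429,-.003),(.4336,-.0643)]:
    cv2.polylines(im,[(proj(c,ring(*g,.015,.027))*4+2).astype(np.int32)],True,(255,0,0),1)
for w,g in (("small",(.4429,-.003)),("medium",(.4521,.0584))):
    r,b,h=D[w]
    for z in(.015,.015+b):cv2.polylines(im,[(proj(c,ring(*g,z,r))*4+2).astype(np.int32)],True,(0,0,255),1)
cv2.imwrite("pics/chk.png",im[380:980,1000:1600])
for d in trace("wrist","mark_0"):
    for g in [(.4336,-.064),(.4429,-.003)]:
        r=locate(c,d["pixels"],"mark",g,.015)
        if r: print(r)
for d in trace("wrist","weight_tiny"): print(locate(c,d["pixels"],"tiny",(.6127,.026),0))
E
```

```text
(array([ 0.4331, -0.064 ]), 1427)
(array([0.442, 0.   ]), 1101)
(array([0.6125, 0.0241]), 253)
```

View pics/chk.png

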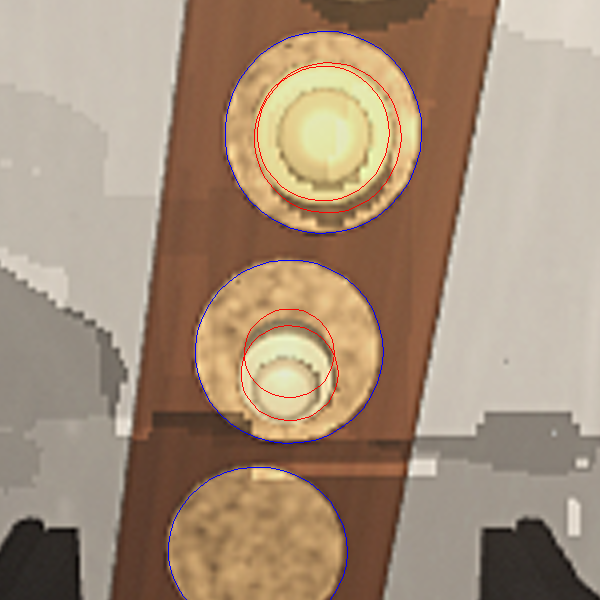

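The projected mark outlines fit the cork marks. Medium and small both sit within about 1–2 mm of centre. Next is tiny.

```bash
python3 -m jog '3 18 0 0 0 0 60;5 32 0 0 0 0 60;6 38 0 0 0 0 60;6 36 0 0 0 0 60;5 28 0 0 0 0 60;3 15 0 0 0 0 60;0 0 0 0 0 0 60;0 0 0 0 0 0 60'; python3 look.py tiny .6126,.0245 0 wrist,wrist
```

```text
time_s: 32.72
position: [0.6085, 0.0249, 0.203]
tcp_rot: [[-0.0, 1.0, -0.002], [1.0, 0.0, 0.0], [0.0, -0.002, -1.0]]
force: [0.6, -0.0, -0.8]
opening: 0.69
grasp_force: 0.0
[0.6085 0.0249 0.203 ]
wrist (array([0.6129, 0.0245]), 171) 0.51
wrist (array([0.6128, 0.0246]), 170) 0.6
```

```bash
python3 -m jog '-0.5 4 20 0 0 0 60;0 0 45 0 0 0 60;0 0 42 0 0 0 60;0 0 30 0 0 0 60;0 0 22 0 0 0 50;0 0 13 0 0 0 45;0 0 6 0 0 0 40;0 0 0 0 0 0 30;0 0 0 0 0 0 20;0 0 0 0 0 0 8;0 0 0 0 0 0 8;0 0 0 0 0 0 8'; python3 -m jog '0 0 0 0 0 0 8;0 0 0 0 0 0 8;0 0 0 0 0 0 8'
```

```text
time_s: 34.42
position: [0.6141, 0.0243, 0.0265]
tcp_rot: [[-0.0, 1.0, 0.001], [1.0, 0.0, -0.0], [-0.0, 0.001, -1.0]]
force: [-0.1, 0.8, 4.4]
opening: 0.166
grasp_force: 30.0
time_s: 34.8
position: [0.6142, 0.0243, 0.0265]
tcp_rot: [[0.0, 1.0, 0.001], [1.0, 0.0, -0.0], [-0.0, 0.001, -1.0]]
force: [0.6, 0.8, 5.7]
opening: 0.167
grasp_force: 30.0
```

```bash
python3 -m jog '0 0 -4 0 0 0 8;0 0 -20 0 0 0 8;0 0 -35 0 0 0 8;0 0 -20 0 0 0 8;-8 -16 -6 0 0 0 8;-16 -32 0 0 0 0 8;-20 -40 0 0 0 0 8;-18 -38 0 0 0 0 8;-14 -30 0 0 0 0 8;-9 -18 0 0 0 0 8;-3.5 -7 0 0 0 0 8;0 0 0 0 0 0 8'; python3 -m jog '0 0 0 0 0 0 8;0 0 0 0 0 0 8;0 0 0 0 0 0 8'
```

```text
time_s: 36.3
position: [0.4331, -0.0645, 0.1113]
tcp_rot: [[0.001, 1.0, 0.001], [1.0, -0.001, -0.0], [-0.0, 0.001, -1.0]]
force: [-0.4, -0.5, 0.2]
opening: 0.165
grasp_force: 30.0
time_s: 36.67
position: [0.433, -0.064, 0.1107]
tcp_rot: [[-0.001, 1.0, 0.0], [1.0, 0.001, -0.0], [-0.0, 0.0, -1.0]]
force: [-0.4, 0.0, -1.5]
opening: 0.168
grasp_force: 30.0
```

Target z is 0.0415.

```bash
python3 -m jog '0 1 12 0 0 0 8;0 0 20 0 0 0 8;0 0 18 0 0 0 8;0 0 10 0 0 0 8;0 0 4 0 0 0 8;0 0 1 0 0 0 8;0 0 1 0 0 0 8;0 0 0 0 0 0 8;0 0 0 0 0 0 8'
```

```text
time_s: 37.8
position: [0.4338, -0.0642, 0.0451]
tcp_rot: [[0.0, 1.0, 0.001], [1.0, -0.0, -0.0], [-0.0, 0.001, -1.0]]
force: [0.2, 0.1, -1.2]
opening: 0.162
grasp_force: 30.0
```

```bash
python3 -m jog '0 0 1 0 0 0 8;0 0 1 0 0 0 8;0 0 0.5 0 0 0 8;0 0 0 0 0 0 8;0 0 0.5 0 0 0 8;0 0 0 0 0 0 8;0 0 0 0 0 0 8'
```

```text
time_s: 38.67
position: [0.4336, -0.0642, 0.0417]
tcp_rot: [[0.0, 1.0, -0.0], [1.0, -0.0, 0.0], [0.0, -0.0, -1.0]]
force: [0.3, -1.0, 1.0]
opening: 0.165
grasp_force: 30.0
```

```bash
python3 -m jog '0 0 0.3 0 0 0 8;0 0 0 0 0 0 8;0 0 0.3 0 0 0 8;0 0 0 0 0 0 8;0 0 0 0 0 0 8'
```

```text
time_s: 39.3
position: [0.4337, -0.0642, 0.0415]
tcp_rot: [[0.0, 1.0, 0.0], [1.0, -0.0, -0.0], [-0.0, 0.0, -1.0]]
force: [-0.2, 0.5, 6.0]
opening: 0.169
grasp_force: 30.0
```

```bash
python3 -m jog '0 0 -0.3 0 0 0 8;0 0 0 0 0 0 20;0 0 0 0 0 0 28;0 0 0 0 0 0 36;0 0 0 0 0 0 46;0 0 0 0 0 0 46;0 0 -20 0 0 0 46;0 0 -40 0 0 0 50;0 0 -50 0 0 0 50;0 0 -50 0 0 0 50;0 0 -20 0 0 0 50;0 0 0 0 0 0 50'; python3 -m jog '-40 20 0 0 0 0 50;-50 30 0 0 0 0 50;-30 20 0 0 0 0 50;0 0 0 0 0 0 50'; python3 - <<'E'
from h import *
im=[]
T=dict(large=(.4614,.1197),medium=(.4521,.0584),small=(.4429,-.003),tiny=(.4336,-.0643))
for n,cr in(("top",(200,270,235,365)),("side",(170,260,320,390))):
    c=capture(n); o=cv2.resize(c["color"][:,:,::-1],None,fx=6,fy=6,interpolation=cv2.INTER_CUBIC)
    for w,g in T.items():
        r,b,h=D[w]
        for z,q in((.015,.027),(.015+b,r)): cv2.polylines(o,[(proj(c,ring(*g,z,q))*6+3).astype(np.int32)],True,(255,0,0),1)
        for d in trace(n,"weight_"+w):
            x=locate(c,d["pixels"],w,g,.015)
            if x: print(n,w,x)
    cv2.imwrite(f"pics/fin_{n}.png",o[cr[0]*6:cr[1]*6,cr[2]*6:cr[3]*6])
E
```

```text
time_s: 40.8
position: [0.4344, -0.0644, 0.2229]
tcp_rot: [[-0.0, 1.0, 0.004], [1.0, 0.0, -0.002], [-0.002, 0.004, -1.0]]
force: [0.6, 0.6, 0.1]
opening: 0.575
grasp_force: 0.0
time_s: 41.3
position: [0.5044, -0.1863, 0.2194]
tcp_rot: [[0.003, 1.0, -0.001], [1.0, -0.003, 0.0], [0.0, -0.001, -1.0]]
force: [0.2, -0.3, -0.4]
opening: 0.573
grasp_force: 0.0
top large (array([0.4577, 0.119 ]), 313)
top medium (array([0.4501, 0.0586]), 225)
top small (array([ 0.4418, -0.006 ]), 66)
side large (array([0.4612, 0.1178]), 602)
side medium (array([0.4453, 0.026 ]), 83)
```

View pics/fin_top.png

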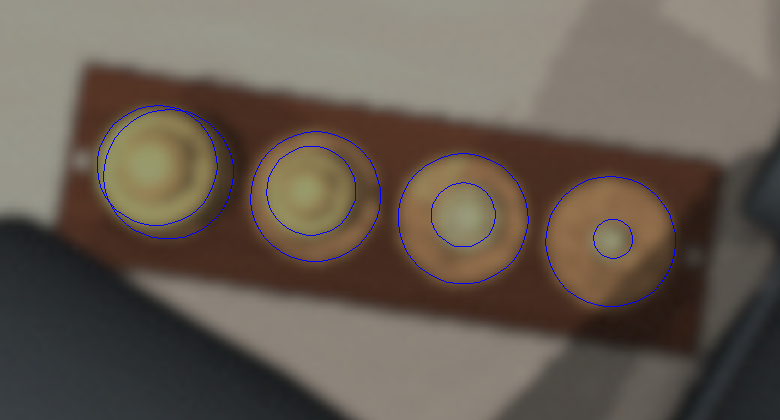

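View pics/fin_side.png

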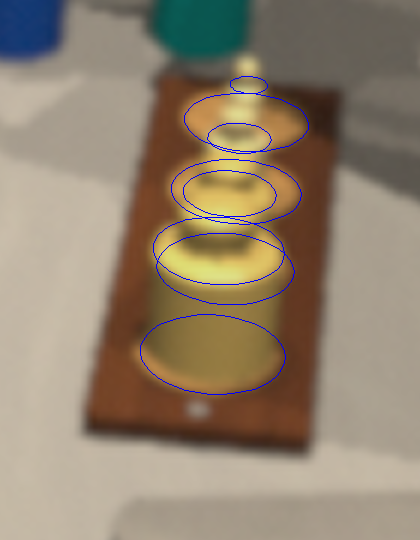

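The pictures show all four weights upright and centred within about 2 mm. Large stands at the scale end, and the arm is clear.

```bash
python3 -c "
from rig import *
print(hand_in())"
```

```text
the job is handed in; nothing more can be done
None
```

The four brass weights stand upright on the cork marks, from the largest next to the scale to the smallest at the far end, each within about 2 mm of its mark's centre in the pictures, and I handed the job in at about 42 s.

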